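# Shut the draft shield and tare the balance

### The arm

A 6-joint arm with a two-finger parallel gripper is mounted at the origin on a cart in front of the work surface, level with it; the furniture and walls round the work are solid. World frame = base frame: x ahead of the robot, y to its left, z up, the work surface at z = 0. Lengths are in mm, angles in rad, forces in N, time in s.
With the tool pointing down it reaches from about 300 to 775 mm from the base axis. Payload 14.6 kg.
Tool frame: the origin (TCP) lies at the very end of the fingers, on their centre line; the grasp point (between the pads) lies 19 mm behind it; z points along the fingers, y is the line along which they close (so a half turn about z gives the same grasp; the last joint's range is limited). The gripper opens to 94 mm and grips with 3 to 60 N. Pads are 16 mm wide; open, the fingers measure 119 mm over their backs; the gripper's body (75 mm by 177 mm) begins 78 mm behind the grasp point.
Start: joints at [-1.303, 0.3, 1.521, -0, 1.321, -0.067], TCP at [180.712, -519.454, 205.446] pointing down, gripper open.
Joint ranges: [-3.03, 3.03], [-0.79, 2.21], [0.23, 2.52], [-1.04, 4.18], [0, 3.07], [-2.55, 2.55]. Speed limits (rad/s): [2.22, 2.22, 2.57, 3.14, 3.14, 3.14].

### API

Orientations are given as [roll, pitch, yaw] about the fixed x, y, z axes, in that order (R = Rz(yaw) Ry(pitch) Rx(roll)).
In Python, from cell import manip, camera, get_calibration gives the robot as it stands. The module is installed in compiled form; this text tells all that it offers.
- The arm moves only by the tool jog_arm, never from a script. Its argument "plan" is one flat list of numbers, 6 for each row, row after row: the shift along the world's x, y, z in m, then the turn, a rotation vector about the world's x, y, z in degrees. A call has 1 to 20 rows; each row is the pose to reach, as a shift and turn from the pose commanded when the call began; what a row does not reach only later rows make up. A row lasts 1/10 s, in which the tool goes at most 50 mm and 8.59 degrees, less where a joint would pass 70% of its speed; a pose out of reach is approached as far as the arm can. A call with a gripper value outside its range is refused whole. "claw" is the finger opening in m, from 0 to 0.094, set as the call begins (left out, the last holds). The fingers move at their own pace and stop on an object; "force" is the grip in N (left out, the last holds). Time passes only in rows, so rows that repeat a pose let the fingers close. It gives the time, the measured TCP pose, the force, the opening and the grip force at its end, in the units of the state.
- manip.read_state(): the state, without advancing time (a new reading comes with each control period).
- camera(name): name is "scene" or "top"; returns (picture, depth): 420x560x3 uint8, red, green, blue; 420x560 float32, mm along the optical axis (not along the pixel's ray), 0 where there is no reading.
- get_calibration(name): a dict with "fx", "fy", "cx", "cy" (pixels), "k1" (the pictures are not rectified: a ray, as slopes to the right and down, at radius r is drawn at 1 + k1 r^2 times it, then the intrinsics apply), "origin" and "attitude" of the camera in the world. Camera axes: x right, y down, z forward; pixel columns grow to the right and rows downward; lengths in mm; the calibration is good to about 2 mm. A picture is of the moment at which its call begins. get_calibration takes no time and is no camera call.
- manip.sign_off(): hands the job in; it is judged then, once.
The state is a dict: "clock": time; "joints": joint angles; "qd": joint speeds; "effort": joint torques, N m; "eef_pos": TCP position; "eef_rot": TCP orientation; "wrist_force": force on the tool from outside, world axes, zero at the start; "moment": the same for the moment, N m; "finger_gap": finger opening in mm; "finger_force": force on a finger pad.
Only numpy, scipy, OpenCV 4.12 (cv2) and the standard library are available. Lean on these libraries where they do the work, as an engineer would, in place of code of your own. Each camera call takes 0.05 s, during which the arm holds its last target. There are 200 camera calls.

### The job

The petri dish is standing on the pan of the bench balance, ready to be tared. Slide the draft shield's lid fully shut by its bar, then reach a fingertip into the oblong well on the front panel, press the sunken tare key all the way down, and let it come back up. Leave the small round on/off key alone, and do not shift the balance, the dish or the things standing round it.

Things in the scene. Friction and masses are not known exactly. Their poses are not given: they have to be found in the camera images.
- balance: Loose white and grey bench balance on rubber feet, about 2.2 kg, 220 (x) x 180 (y) x 44 mm, within 0.35 rad of facing the robot. Origin: centre of its underside, on the bench; x points from the front panel to the back, y to its left (seen from the robot), z up. The deck is level at z = 44 mm, with a flat display at x = -36 mm; the key wells are in front of it, the draft shield behind it.
- pan (a point): Centre of the top of the round steel pan, 90 mm across, at balance (42, 0, 52) mm. Round it stands the clear square draft shield, 120 x 120 mm outside, 4 mm walls, from balance x = -18 to 102 mm, walls up to z = 94 mm, with the sliding lid on top between two low rails that reach z = 102 mm.
- lid (a joint): Opening of the shield's clear sliding lid in m: 0 = fully shut, at its front stop; grows as it slides to the back (balance +x), at most 0.070. Starts 0.035 to 0.055 open. It slides level with about 1 N of friction and stays where it is left.
- lid_bar (a point): Middle of the top edge of the grey bar along the lid's front edge; moves with the lid; at balance (-12, 0, 112) mm when shut. The bar is 8 mm thick (x), 70 mm long (y) and stands 14 mm above the clear lid plate (120 x 116 x 4 mm), which stretches from the bar to the back: a fingertip held just above the plate, behind the bar, can push the bar towards the front (balance -x).
- tare_key (a joint): Travel of the tare key in m: 0 = up, 0.004 = all the way down. It moves straight down (balance -z) and springs back; about 1.6 N starts it, 3.5 N holds it down.
- tare_key_top (a point): Centre of the top face of the tare key, a grey oblong key of 30 (x) x 48 (y) mm, at balance (-77, -36, 35) mm when up. It lies at the bottom of an oblong well with upright walls, 36 (balance x) x 54 (balance y) mm in the deck, its face 9 mm below the deck.
- power_key (a joint): Travel of the on/off key in m: 0 = up, 0.004 = down. Same spring as the tare key. Not to be pressed.
- power_key_top (a point): Centre of the top face of the small round on/off key, 18 mm across, in a round well of 22 mm, at balance (-77, 52, 35) mm, its face 9 mm below the deck.
- dish: Loose clear open petri dish, 60 mm across and 13 mm high, on the pan. Origin: centre of its underside.
- weight_100: Loose brass 100 g check weight with a knob, 23 mm across, 39 mm high, standing on the bench to the right of the balance. Origin: centre of its underside.
- weight_50: Loose brass 50 g check weight with a knob, 19 mm across, 33 mm high, standing near the other. Origin: centre of its underside.
- specimen: Loose round white mounted specimen, 41 mm across, 18 mm high, on the bench to the left of the balance. Origin: centre of its underside.
- tweezers: Loose steel tweezers, 123 mm long, 15 mm wide, 8 mm high, lying on the bench to the right of the front of the balance. Origin: centre of their underside.
- tower_pc: Black tower PC standing fixed on the bench to the left of the balance, always in the same place: 300 (x) x 155 (y) x 367 mm high, with a green folder lying on top up to 390 mm. Origin: centre of its underside. Not part of the work; the arm must go round it or above it.
Things that resemble listed ones, but are neither listed nor needed, are in the scene too. What is shaped like the dish but blue is not meant.

How it is judged (in metres and radians):
On the way, in this order (a step that is already met when the one before it is completed fails the run):
1. the shield's lid is slid fully shut (within 3 mm) (value of joint lid below 0.003 m), for 0.2 s.
2. with the lid shut, a fingertip in the well presses the tare key all the way down (at least 3.2 of its 4 mm) (value of joint tare_key above 0.0032 m and contact force between the fingers and tare_key above 0.5 N and value of joint lid below 0.003 m), for 0.1 s.
At the end, for the whole second after the job is handed in: The lid is shut to within 3 mm, the tare key has been pressed down and is up again (within 0.8 mm), the on/off key is up, the balance is within 12 mm of where it stood, and the dish rests on the pan (value of joint lid below 0.003 m and value of joint each of tare_key, power_key below 0.0008 m and distance of balance from where it was at the start of the episode below 0.012 m and horizontal distance between dish and balance below 0.06 m and z of dish in the frame of balance between 0.049 and 0.056 m and linear speed of each of balance, dish below 0.01 m/s); the robot touches nothing.
It fails at once if the tare key is pressed while the lid is more than 5 mm open (value of joint tare_key above 0.0015 m and value of joint lid above 0.005 m).
It fails at once if the on/off key is pressed (1.5 mm or more) (value of joint power_key above 0.0015 m).
It fails at once if the balance is shoved more than 12 mm or tipped or lifted (distance of balance from where it was at the start of the episode above 0.012 m or angle between balance's own z axis and vertical above 0.08 rad).
It fails at once if the dish is touched by the fingers, or moved more than 15 mm (contact force between the fingers and dish above 0.3 N or distance of dish from where it was at the start of the episode above 0.015 m).
It fails at once if a weight, the specimen or the tweezers are moved more than 10 mm (distance of any of weight_100, weight_50, specimen, tweezers from where it was at the start of the episode above 0.01 m).
It also fails if it takes over 45 s, if anything falls off the work surface, if the arm or the gripper's body presses on something with over 40 N, if the wrist force passes 120 N, or if a joint passes its speed limit or range.

## Working session

There is one attempt and no reset: what is moved stays moved. The work goes in short steps, Python scripts to look and compute and a tool call to move; the robot and the scene stay as the last step left them, time stands still between calls to the robot, and variables do not carry over. Pictures are saved under pics/ and viewed, at most 10 in all, crops included, and the job is handed in when it is done.

Besides the shell and the picture viewer there is one more tool, called after "Request:" by a JSON object that holds its "op" and its "data", one argument or row to a line. jog_arm: Moves the arm, as the interface text tells. Its arguments: {"type":"object","properties":{"plan":{"type":"array"},"claw":{"type":"number"},"force":{"type":"number"}},"required":["plan"]}

```bash
mkdir -p pics; cat > h.py <<'E'
import numpy as np, cv2
from cell import manip, camera, get_calibration
from scipy.spatial.transform import Rotation as R
def rot(c):
    a=np.array(c["attitude"],float)
    return a if a.shape==(3,3) else R.from_euler('xyz',a).as_matrix()
def ray(c,u,v):
    d=np.array([(u-c["cx"])/c["fx"],(v-c["cy"])/c["fy"]]);s=d.copy()
    for _ in range(20): s=d/(1+c["k1"]*(s@s))
    return rot(c)@np.array([s[0],s[1],1])
def onplane(c,u,v,z):
    o=np.array(c["origin"],float);d=ray(c,u,v);return o+d*(z-o[2])/d[2]
def proj(c,p):
    q=rot(c).T@(np.array(p,float)-np.array(c["origin"],float));s=q[:2]/q[2];s=s*(1+c["k1"]*(s@s))
    return np.array([c["fx"]*s[0]+c["cx"],c["fy"]*s[1]+c["cy"]])
E
python3 - <<'E'
from h import *
for n in("scene","top"):
    p,d=camera(n);cv2.imwrite(f"pics/{n}0.png",p[:,:,::-1]);np.savez(f"{n}0.npz",p=p,d=d);print(get_calibration(n))
print(manip.read_state())
E
```

```text
{'fx': 545.1095614347778, 'fy': 545.1095614347778, 'cx': 277.01921125657714, 'cy': 205.74847259518233, 'k1': 0.010361470430925241, 'origin': array([ 123.59935878,  677.1787772 , 1165.97628211]), 'attitude': array([-2.44158364, -0.0171593 , -2.57540981])}
{'fx': 421.784947718822, 'fy': 421.784947718822, 'cx': 274.0887079885974, 'cy': 205.07664352207806, 'k1': -0.06560432744296417, 'origin': array([ 412.81009338,  -93.70616829, 1133.52707335]), 'attitude': array([-2.9784344 ,  0.01615799, -1.5703625 ])}
{'clock': 0.1, 'joints': array([-1.30258891e+00,  3.00412715e-01,  1.52148826e+00, -9.89112331e-06,
        1.32073272e+00, -6.65870766e-02]), 'qd': array([ 0.00122726, -0.00151896, -0.0009292 , -0.00092186, -0.00141272,
       -0.00014794]), 'effort': array([ 8.89048224e-04, -5.32644868e+01, -3.53287804e+01,  7.09376461e-02,
        2.35220493e-02, -9.63606044e-05]), 'eef_pos': array([ 180.65611367, -519.23790979,  204.95763225]), 'eef_rot': array([-3.14055328e+00, -5.97088235e-05,  3.34796918e-01]), 'wrist_force': array([ 0.45640578, -0.53928489, -0.4878795 ]), 'moment': array([-0.04188061, -0.04104979, -0.00833909]), 'finger_force': 0.0, 'finger_gap': 93.76588440832029}
```

View pics/scene0.png

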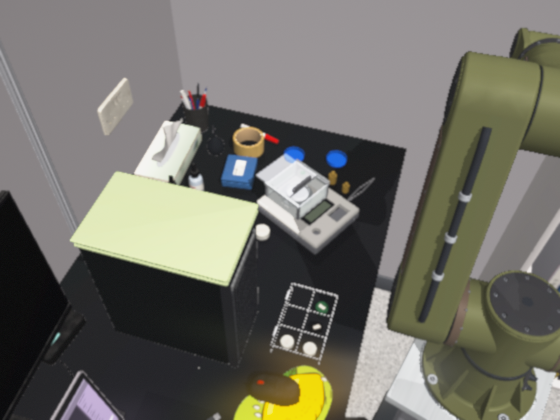

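View pics/top0.png

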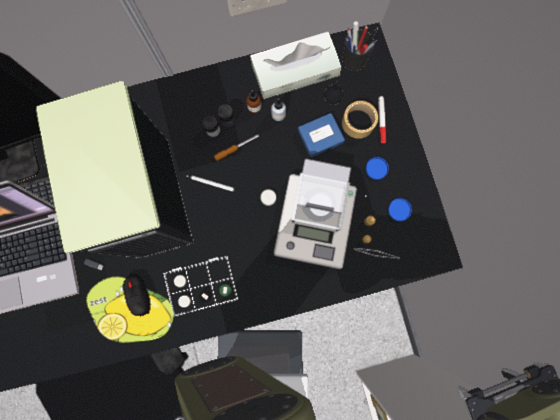

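The top view shows the balance at about (316,220), with the tare well near (324,253), the power key near (290,245), and the weights at (370,220) and (367,239). I'll zoom in for corners.

```bash
python3 - <<'E'
from h import *
p=np.load("top0.npz")["p"][150:280,260:410,::-1]
cv2.imwrite("pics/topc.png",cv2.resize(p,(750,650)[0:2] and (690,598),interpolation=cv2.INTER_CUBIC))
E
```

```text
(no output)
```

View pics/topc.png

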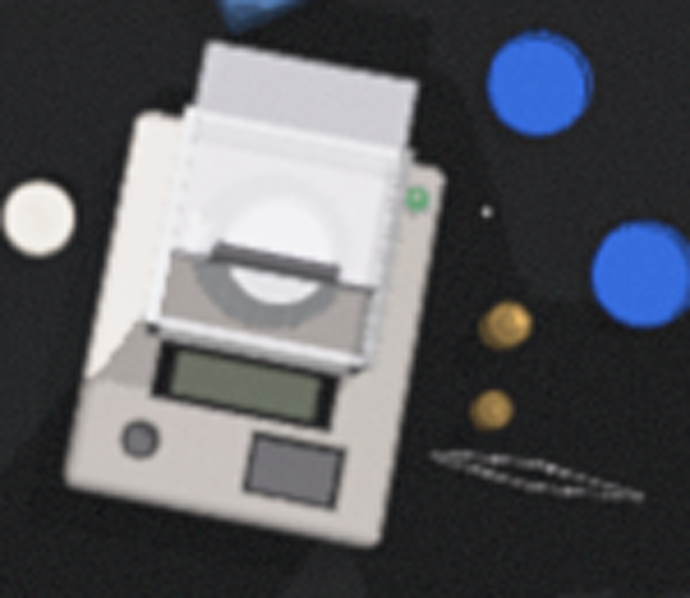

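```bash
cat > fit.py <<'E'
from h import *
from scipy.optimize import least_squares
c=get_calibration("top")
# crop px -> balance coords
P=[((67,487),(-110,90,40)),((382,548),(-110,-90,40)),((446,175),(110,-90,44)),((133,113),(110,90,44)),
 ((294.5,469.5),(-77,-36,42)),((140,439),(-77,52,40))]
W=[];B=[]
for (u,v),b in P:
    W.append(onplane(c,260+(u+.5)/4.6-.5,150+(v+.5)/4.6-.5,b[2])[:2]);B.append(b[:2])
W=np.array(W);B=np.array(B,float)
f=lambda q:(q[:2]+B@np.array([[np.cos(q[2]),np.sin(q[2])],[-np.sin(q[2]),np.cos(q[2])]])-W).ravel()
q=least_squares(f,[500,-150,0],loss='soft_l1',f_scale=3).x
if __name__=="__main__":
    print(W.round(1));print(q,f(q).reshape(-1,2).round(1))
    Rm=np.array([[np.cos(q[2]),-np.sin(q[2])],[np.sin(q[2]),np.cos(q[2])]])
    bar=onplane(c,260+277/4.6-.4,150+258/4.6-.4,112)
    print("bar world",bar,"in balance",Rm.T@(bar[:2]-q[:2]))
    for n,b in dict(tare=(-77,-36),power=(-77,52),barshut=(-12,0)).items(): print(n,q[:2]+Rm@b)
    for n,uv,z in (("w100",(506,325),30),("w50",(491,411),25),("spec",(38,218),18),("tip1",(432,455),4),("tip2",(640,496),4)):
        w=onplane(c,260+uv[0]/4.6-.4,150+uv[1]/4.6-.4,z);print(n,w,Rm.T@(w[:2]-q[:2]))
    d=np.load("top0.npz")["d"]
    from scipy.spatial.transform import Rotation
    def dp(u,v):
        r=ray(c,u,v);return np.array(c["origin"])+r*d[int(round(v)),int(round(u))]
    for uv in ((60,460),(200,470),(294,470),(370,470),(277,258),(277,100)):print(uv,dp(260+uv[0]/4.6,150+uv[1]/4.6).round(1))
E
python3 fit.py
```

```text
[[ 461.1  -76.2]
 [ 426.9 -252. ]
 [ 638.2 -293.3]
 [ 675.1 -114.2]
 [ 470.6 -203.7]
 [ 487.9 -117.3]]
[ 5.51592609e+02 -1.83594418e+02 -1.90459793e-01] [[-0.5  1.8]
 [-0.4  0.8]
 [ 4.3  0.5]
 [ 1.6 -1.8]
 [-1.4 -0.7]
 [-2.1 -0.7]]
bar world [ 579.22422127 -189.2584608   112.        ] in balance [28.20421992 -0.33067008]
tare [ 469.16980329 -204.36654042]
power [ 485.82911798 -117.95781844]
barshut [ 539.80960167 -181.32269341]
w100 [ 553.39423188 -327.58061097   30.        ] [  29.02712737 -141.04146711]
w50 [ 504.52236865 -318.32597177   25.        ] [ -20.71299978 -141.20612851]
spec [618.545445   -58.83579817  18.        ] [ 42.1240439  135.17751441]
tip1 [ 480.80677772 -287.43575526    4.        ] [ -49.84758775 -115.36409853]
tip2 [ 456.6305401  -407.67623388    4.        ] [ -50.82388119 -238.00711715]
(60, 460) [477.3 -72.6   2. ]
(200, 470) [ 469.3 -151.6   44.5]
(294, 470) [ 469.7 -205.2   34. ]
(370, 470) [ 468.9 -246.2   47.2]
(277, 258) [ 578.3 -190.3  111.5]
(277, 100) [ 667.8 -193.    99.6]
```

Balance at (551.6, −183.6), yaw −10.9°, lid about 40 mm open. Next move: to above the plate behind the bar, fingers closed, turned −30.1° to line up with the balance.

Request:
{"op": "jog_arm", "data": {
  "plan": [0.01,0.008,0.005,0,0,-1,0.035,0.027,0.01,0,0,-3,0.07,0.054,0.01,0,0,-6,0.105,0.081,0.01,0,0,-9,0.14,0.108,0.01,0,0,-12,0.175,0.135,0.01,0,0,-15,0.21,0.162,0.01,0,0,-18,0.245,0.189,0.01,0,0,-21,0.28,0.216,0.01,0,0,-24,0.315,0.243,0.01,0,0,-26,0.35,0.27,0,0,0,-28,0.38,0.294,-0.01,0,0,-29,0.405,0.313,-0.02,0,0,-30.1,0.418,0.323,-0.03,0,0,-30.1,0.422,0.326,-0.04,0,0,-30.1,0.422,0.326,-0.045,0,0,-30.1,0.422,0.326,-0.045,0,0,-30.1,0.422,0.326,-0.045,0,0,-30.1],
  "claw": 0
}}

```text
clock: 1.9
eef_pos: [602.2, -194.5, 161.0]
eef_rot: [3.141, -0.001, -0.192]
wrist_force: [0.0, 0.2, 0.5]
finger_gap: 0.4
finger_force: 0.0
```

Request:
{"op": "jog_arm", "data": {
  "plan": [0,0,-0.015,0,0,0,0,0,-0.03,0,0,0,0,0,-0.045,0,0,0,0,0,-0.054,0,0,0,0,0,-0.057,0,0,0,0,0,-0.057,0,0,0,0,0,-0.057,0,0,0]
}}

```text
clock: 2.6
eef_pos: [603.0, -193.5, 104.0]
eef_rot: [3.141, -0.001, -0.191]
wrist_force: [0.8, -1.2, -1.3]
finger_gap: 0.3
finger_force: 0.0
```

```bash
python3 - <<'E'
from h import *
s=manip.read_state();print(s["eef_pos"],s["wrist_force"])
p,d=camera("scene");a=cv2.resize(p[140:270,230:380,::-1],None,fx=4,fy=4,interpolation=cv2.INTER_CUBIC);cv2.imwrite("pics/s1.png",a)
E
```

```text
[ 602.99006783 -193.52860182  103.95611926] [ 0.82011416 -1.23256501 -1.25143376]
```

View pics/s1.png

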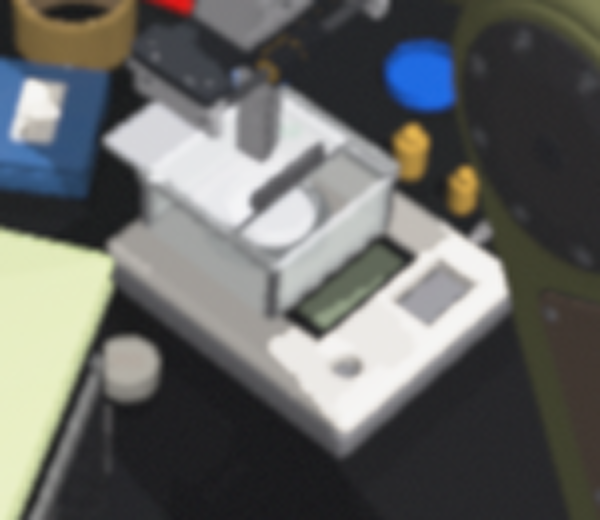

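The fingertip (260,150 in the crop) is just behind the grey bar (290,175). Pushing along balance −x, slowing near the stop.

Request:
{"op": "jog_arm", "data": {
  "plan": [-0.003,0.0006,0,0,0,0,-0.007,0.0013,0,0,0,0,-0.011,0.0021,0,0,0,0,-0.015,0.0029,0,0,0,0,-0.019,0.0037,0,0,0,0,-0.023,0.0044,0,0,0,0,-0.027,0.0052,0,0,0,0,-0.031,0.006,0,0,0,0,-0.035,0.0067,0,0,0,0,-0.039,0.0075,0,0,0,0,-0.042,0.0081,0,0,0,0,-0.044,0.0085,0,0,0,0,-0.046,0.0089,0,0,0,0,-0.047,0.0091,0,0,0,0,-0.047,0.0091,0,0,0,0,-0.047,0.0091,0,0,0,0]
}}

```text
clock: 4.25
eef_pos: [555.6, -184.4, 103.4]
eef_rot: [3.142, 0.0, -0.191]
wrist_force: [-0.1, 0.7, 0.0]
finger_gap: 0.6
finger_force: 0.0
```

```bash
python3 - <<'E'
from h import *
s=manip.read_state();print(s["eef_pos"],s["wrist_force"])
p,d=camera("scene");a=cv2.resize(p[140:270,230:380,::-1],None,fx=4,fy=4,interpolation=cv2.INTER_CUBIC);cv2.imwrite("pics/s2.png",a)
E
```

```text
[ 555.60277592 -184.39841961  103.3540083 ] [-0.13378173  0.69161053  0.01474625]
```

View pics/s2.png

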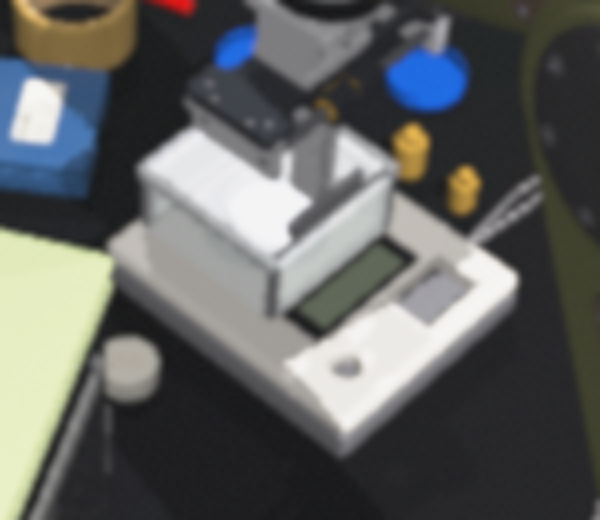

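The lid is nearly shut (bar at about (330,205), a few mm from the front wall). I'll creep forward in small steps until the force rises.

Request:
{"op": "jog_arm", "data": {
  "plan": [-0.001,0.0002,0,0,0,0,-0.001,0.0002,0,0,0,0,-0.002,0.0004,0,0,0,0,-0.002,0.0004,0,0,0,0,-0.003,0.0006,0,0,0,0,-0.003,0.0006,0,0,0,0,-0.003,0.0006,0,0,0,0]
}}

```text
clock: 5.0
eef_pos: [552.6, -183.7, 103.4]
eef_rot: [-3.142, 0.0, -0.191]
wrist_force: [0.5, -0.1, 0.8]
finger_gap: 0.8
finger_force: 0.1
```

Request:
{"op": "jog_arm", "data": {
  "plan": [-0.001,0.0002,0,0,0,0,-0.001,0.0002,0,0,0,0,-0.001,0.0002,0,0,0,0]
}}

```text
clock: 5.3
eef_pos: [551.6, -183.5, 103.4]
eef_rot: [-3.142, 0.0, -0.191]
wrist_force: [-0.3, -0.2, -0.5]
finger_gap: 0.4
finger_force: 0.1
```

Request:
{"op": "jog_arm", "data": {
  "plan": [-0.001,0.0002,0,0,0,0,-0.001,0.0002,0,0,0,0,-0.001,0.0002,0,0,0,0]
}}

```text
clock: 5.6
eef_pos: [550.8, -183.3, 103.5]
eef_rot: [-3.142, -0.0, -0.191]
wrist_force: [2.0, -0.1, -1.0]
finger_gap: 0.6
finger_force: 1.0
```

Request:
{"op": "jog_arm", "data": {
  "plan": [-0.001,0.0002,0,0,0,0,-0.001,0.0002,0,0,0,0,-0.001,0.0002,0,0,0,0]
}}

```text
clock: 5.9
eef_pos: [550.3, -183.3, 103.5]
eef_rot: [3.141, -0.002, -0.191]
wrist_force: [6.3, -1.2, -2.5]
finger_gap: 0.2
finger_force: 3.3
```

Force has risen to 6 N, so the lid is at its stop. Backing off, lifting, and moving above the tare well.

Request:
{"op": "jog_arm", "data": {
  "plan": [0.003,-0.0006,0,0,0,0,0.008,-0.0015,0,0,0,0,0.008,-0.0015,0.01,0,0,0,0.008,-0.0015,0.03,0,0,0,0.004,-0.002,0.045,0,0,0,-0.015,-0.005,0.05,0,0,0,-0.035,-0.01,0.05,0,0,0,-0.055,-0.015,0.05,0,0,0,-0.07,-0.0185,0.05,0,0,0,-0.079,-0.0205,0.04,0,0,0,-0.081,-0.0207,0.02,0,0,0,-0.081,-0.0207,0,0,0,0,-0.081,-0.0207,-0.02,0,0,0,-0.081,-0.0207,-0.035,0,0,0,-0.081,-0.0207,-0.043,0,0,0,-0.081,-0.0207,-0.043,0,0,0,-0.081,-0.0207,-0.043,0,0,0]
}}

```text
clock: 7.6
eef_pos: [469.0, -204.0, 61.3]
eef_rot: [3.141, -0.001, -0.191]
wrist_force: [0.2, -0.1, 0.6]
finger_gap: 0.7
finger_force: 0.0
```

```bash
python3 - <<'E'
from h import *
s=manip.read_state();print(s["eef_pos"],s["wrist_force"])
p,d=camera("scene");a=cv2.resize(p[140:270,230:380,::-1],None,fx=4,fy=4,interpolation=cv2.INTER_CUBIC)
p,d=camera("top");b=cv2.resize(p[150:280,260:410,::-1],(690,598),interpolation=cv2.INTER_CUBIC)
cv2.imwrite("pics/s3.png",cv2.resize(np.hstack([a,b[:520]]),(800,330)) if 0 else a);cv2.imwrite("pics/t3.png",b)
E
```

```text
[ 468.9952935  -204.04338604   61.29059402] [ 0.19468349 -0.1180945   0.62362155]
```

View pics/s3.png

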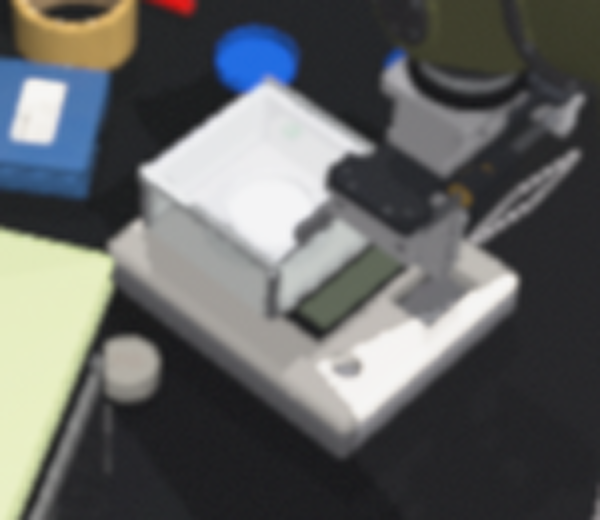

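View pics/t3.png

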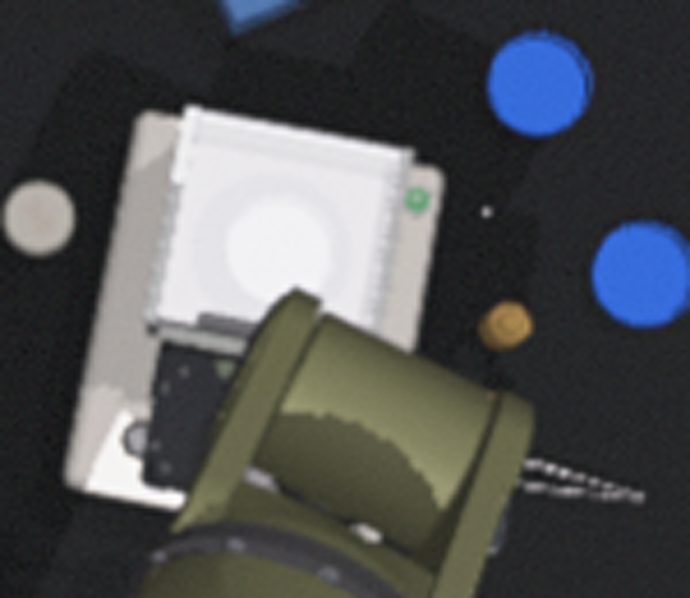

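The lid is shut, with its bar at the front edge (scene (320,225)). The balance corners haven't moved, and the fingertip is over the tare well. Pressing.

Request:
{"op": "jog_arm", "data": {
  "plan": [0,0,-0.008,0,0,0,0,0,-0.016,0,0,0,0,0,-0.022,0,0,0,0,0,-0.025,0,0,0,0,0,-0.027,0,0,0,0,0,-0.028,0,0,0,0,0,-0.029,0,0,0,0,0,-0.03,0,0,0,0,0,-0.03,0,0,0,0,0,-0.03,0,0,0]
}}

```text
clock: 8.7
eef_pos: [468.8, -203.9, 31.1]
eef_rot: [3.141, -0.0, -0.19]
wrist_force: [-4.5, 3.0, 10.7]
finger_gap: 0.5
finger_force: 5.2
```

Bottomed: 10.7 N at z = 31.1. A touch deeper and a hold, then straight up and away.

Request:
{"op": "jog_arm", "data": {
  "plan": [0,0,-0.0005,0,0,0,0,0,-0.0005,0,0,0,0,0,-0.0005,0,0,0]
}}

```text
clock: 9.0
eef_pos: [468.8, -203.9, 31.0]
eef_rot: [3.141, -0.0, -0.19]
wrist_force: [-6.8, 3.5, 16.1]
finger_gap: 0.5
finger_force: 8.0
```

Request:
{"op": "jog_arm", "data": {
  "plan": [0,0,0.002,0,0,0,0,0,0.005,0,0,0,0,0,0.01,0,0,0,0,0,0.02,0,0,0,0,0,0.04,0,0,0,0,0,0.07,0,0,0,0,0,0.1,0,0,0,0,0,0.13,0,0,0,-0.02,-0.02,0.15,0,0,0,-0.05,-0.05,0.16,0,0,0,-0.08,-0.08,0.17,0,0,0,-0.11,-0.11,0.17,0,0,0,-0.13,-0.135,0.17,0,0,0,-0.14,-0.15,0.17,0,0,0,-0.14,-0.15,0.17,0,0,0,-0.14,-0.15,0.17,0,0,0]
}}

```text
clock: 10.6
eef_pos: [328.8, -353.7, 200.3]
eef_rot: [3.142, -0.0, -0.191]
wrist_force: [0.1, -0.1, -0.2]
finger_gap: 0.4
finger_force: 0.0
```

```bash
python3 - <<'E'
from h import *
s=manip.read_state();print(s["eef_pos"],s["wrist_force"])
p,d=camera("top");b=cv2.resize(p[150:280,260:410,::-1],(690,598),interpolation=cv2.INTER_CUBIC)
cv2.imwrite("pics/t4.png",b)
E
```

```text
[ 328.8314842  -353.66898946  200.30826505] [ 0.10194805 -0.06712083 -0.17323878]
```

View pics/t4.png

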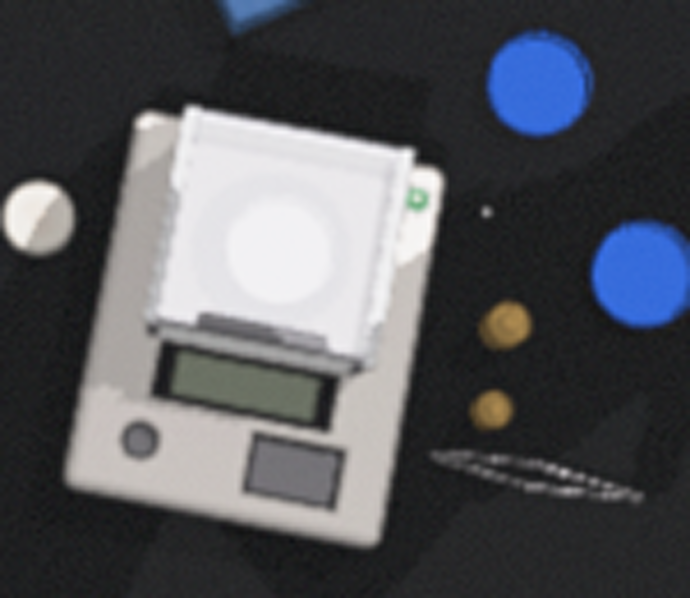

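The lid is shut, with its bar at about (262,332). The balance, weights, tweezers and specimen are where they were, and the tare key has come back up. Handing in.

```bash
python3 -c "
from cell import manip
print(manip.sign_off())"
```

```text
the job is handed in; nothing more can be done
None
```

The job is handed in (no verdict came back): I slid the lid shut to its stop, pressed the tare key to the bottom (16 N) and released it, and the last picture shows the balance, weights, specimen and tweezers unmoved.

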